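# Hold the sprung beam shutter half open for a detector check

## Task

The detector of the small optical bench is to be read at half aperture: keeping it upright, set the sample glass (soil and liquid under a white lid) down into the round cup of the bench and let go of it, while the sprung shutter is still shut. Then take the shutter's upright knob, draw the shutter toward the robot side against its spring until it is half open, pointer at the long middle mark, never far past half, and finish while still holding it there with the glass in the cup. Leave everything else as it stands.

Things in the scene. Friction and masses are not known exactly. Their poses are not given: they have to be found in the camera images.
- optical_bench: fixed optical bench on a rail 380 mm long, 127 mm high without the knob. Origin: rail centre, on the worktop; y runs along the rail, x across it away from the robot, z up. At its y = +140 mm a grey lamp house (74 x 70 mm), at +55 mm the shutter frame (44 mm thick, x = -65 to +79 mm), at -55 mm the cup, at -160 mm the grey detector (60 x 50 mm, 119 mm high, snout to y = -121 mm)
- cup_floor (a point): centre of the inner floor of the cup, 40 mm above the worktop; axes as the bench's. The cup is round and open upward: 52 mm inside, widening at the mouth, its rim 17 mm above this floor, 67 mm outside. A seated glass stands upright on this floor
- shutter (a joint): shutter travel (m): 0 shut, 0.020 half open, 0.040 fully open; grows as the knob moves along the bench's minus x (toward the robot). A spring shuts it: 4 N when shut, rising evenly to 8 N at half and 12 N open, plus 0.4 N friction. Beside the knob, on the lamp side, a white scale with a tick each 5 mm, the middle one (half) longest; a pointer at the knob's foot moves along it
- shutter_knob: upright knurled knob on the shutter blade: a cylinder of 16 mm diameter and 34 mm height, free all round and above; origin at its centre, 154 mm above the worktop; a foot plate (24 x 20 mm) lies 16 to 21 mm below the origin and moves with it. Axes as the bench's; it is pulled along its minus x. It stands at the bench's x = 0 when shut
- glass_mid (a point): centre (half-way up) of the sample glass standing on the worktop: round, 75 mm high, 46 to 49 mm in diameter, 50 to 90 g, brown soil and liquid in its lower half, white film lid on top; z is its own upright axis. It stands in any of three places, two right and one left of the bench. (Similar glasses inside the glass desiccator are not meant.)
- soil_glass: the same sample glass; origin at the centre of its underside
- beaker: bystander: empty glass beaker with spout, 52 mm wide, 68 mm high; origin under its centre
- reagent_bottle: bystander: small reagent bottle with black screw cap, 49 mm wide, 104 mm high; origin under its centre
- timer: bystander: white bench timer, 62 x 66 x 20 mm, in front of the bench; origin under its centre
- stopper: bystander: red rubber stopper, 31 mm wide, 30 mm high, behind the bench; origin under its centre
- petri_dish: bystander: lidded Petri dish, 92 mm wide, 15 mm high, behind on the right of the bench; origin under its centre

How it is judged:
By the outcome, as a careful person would: the job done as asked, in the order asked, and still so for the second after the job is handed in, while the arm keeps its last pose, push and grip.
It also fails if it takes over 58 s, if anything falls off the work surface, if the arm or the gripper's body presses on something with over 40 N, if the wrist force passes 120 N, or if a joint passes its speed limit or range.

## Robot

A 6-joint arm with a two-finger parallel gripper is mounted at the origin on a cart in front of the work surface, level with it; the furniture and walls round the work are solid. World frame = base frame: x ahead of the robot, y to its left, z up, the work surface at z = 0. Lengths are in m, angles in rad, forces in N, time in s.
With the tool pointing down it reaches from about 0.275 to 0.775 m from the base axis. Payload 14.6 kg.
Tool frame: the origin (TCP) lies midway between the tips of the shut fingers; the grasp point (between the pads) lies 19 mm behind it; z points along the fingers, x is the direction in which the jaws open and shut, and the axes are right-handed (so a half turn about z gives the same grasp; the last joint's range is limited). The gripper opens to 85 mm and grips with 20 to 120 N. Pads are 22 mm wide; open, the fingers measure 114 mm over their backs; the gripper's body (76 mm by 85 mm) begins 54 mm behind the grasp point. The pads swing forward as they close: fully open they stand 13 mm farther back than shut.
Start: joints at [-1.328, 0.263, -0.048, 1.259, 0, 1.415], TCP at [0.203, -0.484, 0.231] pointing down, gripper open.
Joint ranges: [-2.65, 2.65], [-0.89, 1.7], [-1.18, 1.37], [-2.13, 2.11], [-1.35, 1.29], [-3.14, 3.14]. Speed limits (rad/s): [1.89, 1.89, 2.57, 2.79, 3.14, 3.14].

## Interface

Orientations are given as a unit quaternion [w, x, y, z].
In Python, from bench import sense, camera, job_done gives the robot as it stands.
- The arm moves only by the shell command python3 -m pendant 'ROWS' [FORCE]. ROWS is JSON, a list of rows, each an object of numbers: "claw": the opening, from 0 (shut) to 1 (fully open); "dx", "dy", "dz": the shift along the tool's x, y, z scaled (see below); "rx", "ry", "rz": the turn, a rotation vector about the tool's x, y, z scaled (see below). In form: [{"claw": .., "dx": .., "dy": .., "dz": .., "rx": .., "ry": .., "rz": ..}, ...]. A call has 1 to 12 rows; each row is the pose to reach, as a shift and turn from the pose commanded when the call began, along the tool's axes at that moment; what a row does not reach only later rows make up. The controller multiplies each number of a shift by 0.6 m and each number of a turn by 90 degrees. A row lasts 1/8 s, in which the tool goes at most 62.5 mm and 10.7 degrees, less where a joint would pass 70% of its speed; a pose out of reach is approached as far as the arm can. A call with a number of a shift or a turn outside -1 to 1 is refused whole. A call with a gripper value outside its range is refused whole. The fingers move at their own pace and stop on an object; FORCE is the grip in N (left out, the last holds). Time passes only in rows, so rows that repeat a pose let the fingers close. It gives the time, the measured TCP pose, the force and the opening at its end, in the units of the state.
- sense(): the state, without advancing time (a new reading comes with each control period).
- camera(name): name is "scene" or "side" or "wrist"; returns a dict with "color" (480x640x3 uint8, red, green, blue), "K" (3x3 intrinsics, pixels), "distortion" ([k1, k2, p1, p2, k3] as OpenCV has them; the pictures are not rectified), "position" and "attitude" of the camera in the world. Camera axes: x right, y down, z forward; pixel columns grow to the right and rows downward; lengths in m; the calibration is good to about 2 mm. A picture is of the moment at which its call begins. There is no depth.
- job_done(): hands the job in, once; it reports no verdict.
The state is a dict: "time_s": time; "qpos": joint angles; "joint_velocities": joint speeds; "tau": joint torques, N m; "eef_pos": TCP position; "eef_rot": TCP orientation; "wrist_force": force on the tool from outside, world axes, zero at the start; "torque": the same for the moment, N m; "opening": opening from 0.0 (shut) to 1.0 (fully open).
Only numpy, scipy, OpenCV 4.12 (cv2) and the standard library are available. Lean on these libraries where they do the work, as an engineer would, in place of code of your own. Each camera call takes 0.05 s, during which the arm holds its last target. There are 200 camera calls.

## Working session

There is one attempt and no reset: what is moved stays moved. The work goes in short steps, Python scripts to look and compute and a shell command to move; the robot and the scene stay as the last step left them, time stands still between calls to the robot, and variables do not carry over. Pictures are saved under pics/ and viewed, about 8 in all and at most 12, crops included, and the job is handed in when it is done.

```bash
mkdir -p pics
cat > h.py <<'E'
import numpy as np, cv2
from scipy.spatial.transform import Rotation as R
from bench import sense, camera
def rot(q): q=np.array(q); return R.from_quat([q[1],q[2],q[3],q[0]]).as_matrix() if q.shape==(4,) else q
def snap(n,f):
    c=camera(n); cv2.imwrite('pics/'+f,c['color'][:,:,::-1]); c['R']=rot(c['attitude']); return c
def ray(c,u,v):
    p=cv2.undistortPoints(np.array([[[u,v]]],float),c['K'],np.array(c['distortion']))[0,0]
    d=c['R']@np.array([p[0],p[1],1]); return np.array(c['position']),d/np.linalg.norm(d)
def onz(c,u,v,z):
    o,d=ray(c,u,v); return o+d*(z-o[2])/d[2]
def proj(c,P):
    rv,_=cv2.Rodrigues(c['R'].T); t=-c['R'].T@np.array(c['position'])
    return cv2.projectPoints(np.array(P,float).reshape(-1,3),rv,t,c['K'],np.array(c['distortion']))[0][:,0]
def tool(dw,eef=None):
    "world shift -> row numbers"
    s=sense(); return np.round(rot(s['eef_rot']).T@np.array(dw)/0.6,4)
E
python3 - <<'E'
from h import *
import pickle
D={}
for n in('scene','side','wrist'):
    c=snap(n,n+'0.png'); D[n]=c; print(n,c['position'],c['attitude'],c['K'][0][0])
pickle.dump(D,open('d0.pkl','wb'))
s=sense(); print(s); print(rot(s['eef_rot']).round(3))
E
```

```text
scene [-0.28406588 -1.16333541  1.15568153] [-0.42726906  0.85349987 -0.26301462  0.14072112] 603.5173515560364
side [-0.06255884  1.16186962  0.67123329] [ 0.12491166 -0.19089607  0.80802635 -0.5431843 ] 617.8612522678337
wrist [ 0.27347536 -0.45407426  0.37305568] [ 0.12575935  0.8236963  -0.54637478 -0.08475605] 385.2328836724877
{'time_s': 0.15, 'qpos': array([-1.32830339e+00,  2.63394795e-01, -4.87309490e-02,  1.25937571e+00,
       -1.59470686e-05,  1.41550301e+00]), 'joint_velocities': array([ 0.00150954, -0.00129008,  0.00108471, -0.00257776, -0.00104298,
       -0.00015045]), 'tau': array([-8.93935048e-04, -6.37835026e+01,  3.84642291e+01,  1.08892116e-02,
       -2.57189367e-04,  1.79034600e-05]), 'eef_pos': array([ 0.2033253 , -0.48383895,  0.23096712]), 'eef_rot': array([-2.32319370e-04,  8.32880011e-01, -5.53453488e-01, -2.65316987e-04]), 'wrist_force': array([ 0.14577177, -0.8927129 ,  0.05954238]), 'torque': array([-0.03614989, -0.04027321, -0.0140876 ]), 'opening': 0.9993881299497207}
[[ 0.387 -0.922 -0.   ]
 [-0.922 -0.387  0.001]
 [-0.001 -0.    -1.   ]]
```

View pics/scene0.png

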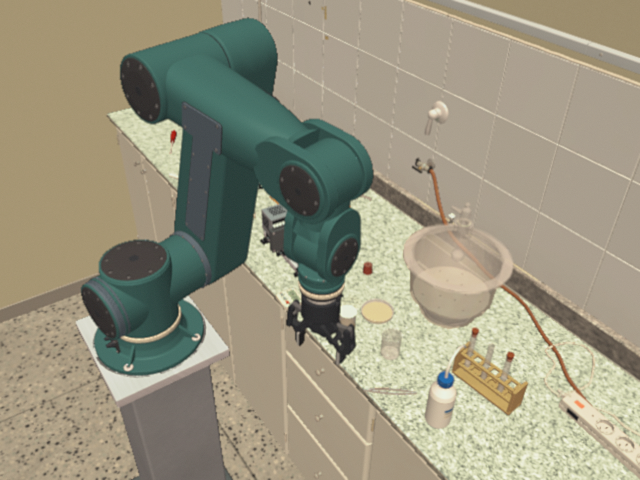

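View pics/side0.png

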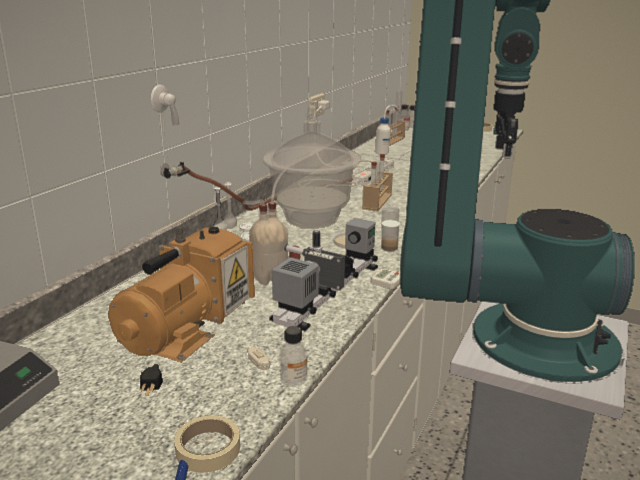

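Run:
```python
import cv2
a=cv2.imread('pics/side0.png')[195:345,250:420]; b=cv2.imread('pics/wrist0.png')
a=cv2.resize(a,None,fx=3.2,fy=3.2,interpolation=cv2.INTER_CUBIC)
c=cv2.imread('pics/scene0.png')[195:375,245:415]; c=cv2.resize(c,(255,270))
b=cv2.resize(b,(255,191))
import numpy as np
r=np.zeros((480,255,3),np.uint8); r[:270]=c; r[280:471]=b
cv2.imwrite('pics/m1.png',np.hstack([a,r]))
```

```text
(no output)
```

View pics/m1.png

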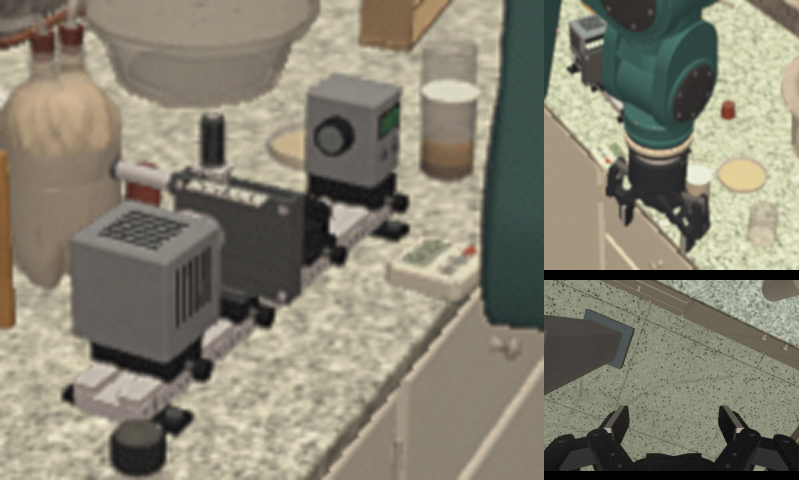

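Run:
```python
from h import *
import pickle
D=pickle.load(open('d0.pkl','rb')); s=D['side']; f=lambda u,v:(250+u/3.2-.3,195+v/3.2-.3)
print('lid side',onz(s,*f(449,92),.075),'scene',onz(D['scene'],347,311,.075))
print('knob',onz(s,*f(212,117),.171))
for n,z,L in(('det',.119,[(308,84),(335,73),(403,84),(370,101)]),('lamp',.127,[(73,243),(140,203),(220,222),(155,262)])):
    P=np.array([onz(s,*f(*p),z) for p in L]); print(n,P.round(3).tolist(),P.mean(0))
```

```text
lid side [ 0.43383974 -0.27413903  0.075     ] scene [ 0.43218675 -0.28334936  0.075     ]
knob [0.47878829 0.07191293 0.171     ]
det [[0.499, -0.134, 0.119], [0.49, -0.166, 0.119], [0.434, -0.168, 0.119], [0.444, -0.124, 0.119]] [ 0.4668786 -0.1478771  0.119    ]
lamp [[0.511, 0.201, 0.127], [0.502, 0.13, 0.127], [0.443, 0.132, 0.127], [0.453, 0.202, 0.127]] [0.47730372 0.16629515 0.127     ]
```

```bash
python3 -m pendant '[{"claw":1,"dx":-0.167,"dy":-0.486,"dz":0,"rz":-0.9},{"claw":1,"dx":-0.167,"dy":-0.486,"dz":0,"rz":-0.9},{"claw":1,"dx":-0.167,"dy":-0.486,"dz":0,"rz":-0.9},{"claw":1,"dx":-0.167,"dy":-0.486,"dz":0,"rz":-0.9},{"claw":1,"dx":-0.167,"dy":-0.486,"dz":0,"rz":-0.9},{"claw":1,"dx":-0.167,"dy":-0.486,"dz":0,"rz":-0.9},{"claw":1,"dx":-0.167,"dy":-0.486,"dz":0,"rz":-0.9},{"claw":1,"dx":-0.167,"dy":-0.486,"dz":0,"rz":-0.9},{"claw":1,"dx":-0.167,"dy":-0.486,"dz":0,"rz":-0.9},{"claw":1,"dx":-0.167,"dy":-0.486,"dz":0,"rz":-0.9}]'
python3 -m pendant '[{"claw":1,"rz":-0.9},{"claw":1,"rz":-0.9},{"claw":1,"rz":-0.9},{"claw":1,"rz":-0.9},{"claw":1,"rz":-0.9},{"claw":1,"rz":-0.9},{"claw":1,"rz":-0.9},{"claw":1,"rz":-0.9},{"claw":1,"rz":-0.9}]'
python3 -m pendant '[{"claw":1,"rz":-0.9},{"claw":1,"rz":-0.9},{"claw":1,"rz":-0.9},{"claw":1,"rz":-0.9},{"claw":1,"rz":-0.9},{"claw":1,"rz":-0.9},{"claw":1,"rz":-0.9},{"claw":1,"rz":-0.9},{"claw":1,"rz":-0.9},{"claw":1,"rz":-0.9}]'
python3 - <<'E'
from h import *
import pickle
D={n:snap(n,n+'1.png') for n in('wrist','scene')}; pickle.dump(D,open('d1.pkl','wb')); print(sense()['qpos'],D['wrist']['position'],rot(sense()['eef_rot']).round(3))
E
```

```text
[-1.32829286e+00  2.63296398e-01 -4.85804411e-02  1.25941542e+00
 -9.48689362e-06  1.41554409e+00] [ 0.27348041 -0.45409466  0.37311658] [[ 0.387 -0.922 -0.   ]
 [-0.922 -0.387  0.   ]
 [-0.    -0.    -1.   ]]validation failed for argument at $[0]...
validation failed for argument at $[0]...
validation failed for argument at $[0]...
```

View pics/wrist1.png

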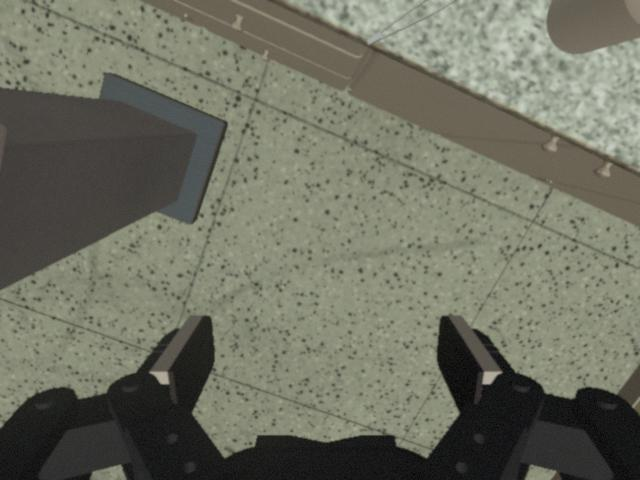

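The rows need all seven keys; the picture is unchanged (arm did not move, floor and cart in view). Repeating with full rows.

```bash
python3 -m pendant '[{"claw":1,"dx":-0.167,"dy":-0.486,"dz":0,"rx":0,"ry":0,"rz":-0.9},{"claw":1,"dx":-0.167,"dy":-0.486,"dz":0,"rx":0,"ry":0,"rz":-0.9},{"claw":1,"dx":-0.167,"dy":-0.486,"dz":0,"rx":0,"ry":0,"rz":-0.9},{"claw":1,"dx":-0.167,"dy":-0.486,"dz":0,"rx":0,"ry":0,"rz":-0.9},{"claw":1,"dx":-0.167,"dy":-0.486,"dz":0,"rx":0,"ry":0,"rz":-0.9},{"claw":1,"dx":-0.167,"dy":-0.486,"dz":0,"rx":0,"ry":0,"rz":-0.9},{"claw":1,"dx":-0.167,"dy":-0.486,"dz":0,"rx":0,"ry":0,"rz":-0.9},{"claw":1,"dx":-0.167,"dy":-0.486,"dz":0,"rx":0,"ry":0,"rz":-0.9},{"claw":1,"dx":-0.167,"dy":-0.486,"dz":0,"rx":0,"ry":0,"rz":-0.9},{"claw":1,"dx":-0.167,"dy":-0.486,"dz":0,"rx":0,"ry":0,"rz":-0.9}]'
```

```text
time_s: 1.5
eef_pos: [0.4333, -0.2787, 0.2312]
eef_rot: [-0.0, 0.993, 0.119, -0.0]
wrist_force: [-0.3, -0.3, 0.0]
opening: 0.998
```

```bash
python3 -m pendant '[{"claw":1,"dx":0,"dy":0,"dz":0,"rx":0,"ry":0,"rz":-0.9},{"claw":1,"dx":0,"dy":0,"dz":0,"rx":0,"ry":0,"rz":-0.9},{"claw":1,"dx":0,"dy":0,"dz":0,"rx":0,"ry":0,"rz":-0.9},{"claw":1,"dx":0,"dy":0,"dz":0,"rx":0,"ry":0,"rz":-0.9},{"claw":1,"dx":0,"dy":0,"dz":0,"rx":0,"ry":0,"rz":-0.9},{"claw":1,"dx":0,"dy":0,"dz":0,"rx":0,"ry":0,"rz":-0.9},{"claw":1,"dx":0,"dy":0,"dz":0,"rx":0,"ry":0,"rz":-0.9},{"claw":1,"dx":0,"dy":0,"dz":0,"rx":0,"ry":0,"rz":-0.9}]'
python3 -m pendant '[{"claw":1,"dx":0,"dy":0,"dz":0,"rx":0,"ry":0,"rz":-0.9},{"claw":1,"dx":0,"dy":0,"dz":0,"rx":0,"ry":0,"rz":-0.9},{"claw":1,"dx":0,"dy":0,"dz":0,"rx":0,"ry":0,"rz":-0.9},{"claw":1,"dx":0,"dy":0,"dz":0,"rx":0,"ry":0,"rz":-0.9},{"claw":1,"dx":0,"dy":0,"dz":0,"rx":0,"ry":0,"rz":-0.9},{"claw":1,"dx":0,"dy":0,"dz":0,"rx":0,"ry":0,"rz":-0.9},{"claw":1,"dx":0,"dy":0,"dz":0,"rx":0,"ry":0,"rz":-0.9},{"claw":1,"dx":0,"dy":0,"dz":0,"rx":0,"ry":0,"rz":-0.9},{"claw":1,"dx":0,"dy":0,"dz":0,"rx":0,"ry":0,"rz":-0.9}]'
python3 - <<'E'
from h import *
import pickle
D={n:snap(n,n+'1.png') for n in('wrist','scene')}; pickle.dump(D,open('d1.pkl','wb')); print(sense()['qpos'],D['wrist']['position'],rot(sense()['eef_rot']).round(3))
E
```

```text
time_s: 2.5
eef_pos: [0.4333, -0.2787, 0.2313]
eef_rot: [-0.0, 0.676, 0.737, -0.0]
wrist_force: [0.1, 0.3, 0.3]
opening: 0.999
time_s: 3.62
eef_pos: [0.4333, -0.2787, 0.2313]
eef_rot: [-0.0, 0.038, 0.999, 0.0]
wrist_force: [0.0, 0.2, -0.3]
opening: 0.999
[-7.29730520e-01  2.46353186e-01 -7.17843919e-02  1.25270066e+00
  2.66461109e-06 -2.22373780e+00] [ 0.42710445 -0.35488713  0.37343654] [[-0.997  0.077 -0.   ]
 [ 0.077  0.997  0.   ]
 [ 0.     0.    -1.   ]]
```

View pics/wrist1.png

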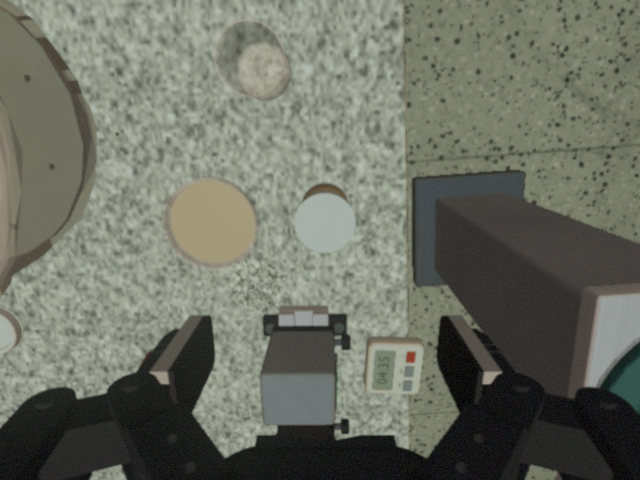

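Run:
```python
from h import *
import pickle
D=pickle.load(open('d1.pkl','rb')); w=D['wrist']
im=w['color'].astype(int); 
m=((im.min(2)>150)&(im.max(2)-im.min(2)<40)).astype(np.uint8); m[:175]=0;m[265:]=0;m[:,:270]=0;m[:,370:]=0
m=cv2.morphologyEx(m,cv2.MORPH_OPEN,np.ones((9,9)))
cs=cv2.findContours(m,0,1)[0]; c=max(cs,key=cv2.contourArea); (u,v),r=cv2.minEnclosingCircle(c); print(u,v,r,cv2.contourArea(c))
P=onz(w,u,v,.075); print('lid',P,'diam',np.linalg.norm(onz(w,u+r,v,.075)-onz(w,u-r,v,.075)))
print('eye 325,222',onz(w,325,222,.075))
s=D['scene']; 
print('scene',proj(s,P))
for n,p,z in(('beaker foot',(264,70),0),('det FL',(277,331),.119),('det FR',(336,331),.119),('det BL',(262,424),.119),('det BR',(336,424),.119),('rail foot L',(264,325),.01),('rail foot R',(346,325),.01),('det bench far L',(345,425),.01)): print(n,onz(w,*p,z).round(4))
```

```text
325.5 223.0 31.815975189208984 2756.5
lid [ 0.43220136 -0.28029168  0.075     ] diam 0.050734111054132676
eye 325,222 [ 0.43253775 -0.28113896  0.075     ]
scene [[346.29393534 310.3114831 ]]
beaker foot [ 0.4777 -0.4055  0.    ]
det FL [ 0.4736 -0.2115  0.119 ]
det FR [ 0.4298 -0.2082  0.119 ]
det BL [ 0.4954 -0.1275  0.119 ]
det BR [ 0.4354 -0.1231  0.119 ]
rail foot L [ 0.5064 -0.1582  0.01  ]
rail foot R [ 0.4199 -0.1517  0.01  ]
det bench far L [ 0.4286 -0.0215  0.01  ]
```

```bash
python3 -m pendant '[{"claw":1,"dx":0,"dy":-0.003,"dz":0.1,"rx":0,"ry":0,"rz":0},{"claw":1,"dx":0,"dy":-0.003,"dz":0.2,"rx":0,"ry":0,"rz":0},{"claw":1,"dx":0,"dy":-0.003,"dz":0.28,"rx":0,"ry":0,"rz":0},{"claw":1,"dx":0,"dy":-0.003,"dz":0.32,"rx":0,"ry":0,"rz":0},{"claw":1,"dx":0,"dy":-0.003,"dz":0.335,"rx":0,"ry":0,"rz":0},{"claw":1,"dx":0,"dy":-0.003,"dz":0.335,"rx":0,"ry":0,"rz":0},{"claw":0.4,"dx":0,"dy":-0.003,"dz":0.335,"rx":0,"ry":0,"rz":0},{"claw":0.4,"dx":0,"dy":-0.003,"dz":0.335,"rx":0,"ry":0,"rz":0},{"claw":0.4,"dx":0,"dy":-0.003,"dz":0.335,"rx":0,"ry":0,"rz":0},{"claw":0.4,"dx":0,"dy":-0.003,"dz":0.335,"rx":0,"ry":0,"rz":0},{"claw":0.4,"dx":0,"dy":-0.003,"dz":0.335,"rx":0,"ry":0,"rz":0},{"claw":0.4,"dx":0,"dy":-0.003,"dz":0.335,"rx":0,"ry":0,"rz":0}]' 25
```

```text
time_s: 5.22
eef_pos: [0.4337, -0.2808, 0.0311]
eef_rot: [0.001, 0.037, 0.999, -0.001]
wrist_force: [-0.7, 0.5, 7.3]
opening: 0.545
```

```bash
python3 -m pendant '[{"claw":0.4,"dx":0,"dy":0,"dz":-0.03,"rx":0,"ry":0,"rz":0},{"claw":0.4,"dx":0,"dy":0,"dz":-0.1,"rx":0,"ry":0,"rz":0},{"claw":0.4,"dx":0,"dy":0,"dz":-0.18,"rx":0,"ry":0,"rz":0},{"claw":0.4,"dx":0,"dy":0,"dz":-0.26,"rx":0,"ry":0,"rz":0},{"claw":0.4,"dx":0,"dy":0,"dz":-0.34,"rx":0,"ry":0,"rz":0},{"claw":0.4,"dx":0,"dy":0,"dz":-0.4,"rx":0,"ry":0,"rz":0},{"claw":0.4,"dx":0,"dy":0,"dz":-0.415,"rx":0,"ry":0,"rz":0}]'
python3 -m pendant '[{"claw":0.4,"dx":-0.001,"dy":0.04,"dz":0,"rx":0,"ry":0,"rz":0},{"claw":0.4,"dx":-0.002,"dy":0.12,"dz":0,"rx":0,"ry":0,"rz":0},{"claw":0.4,"dx":-0.003,"dy":0.2,"dz":0,"rx":0,"ry":0,"rz":0},{"claw":0.4,"dx":-0.004,"dy":0.28,"dz":0,"rx":0,"ry":0,"rz":0},{"claw":0.4,"dx":-0.005,"dy":0.36,"dz":0,"rx":0,"ry":0,"rz":0},{"claw":0.4,"dx":-0.006,"dy":0.44,"dz":0,"rx":0,"ry":0,"rz":0},{"claw":0.4,"dx":-0.007,"dy":0.52,"dz":0,"rx":0,"ry":0,"rz":0},{"claw":0.4,"dx":-0.008,"dy":0.6,"dz":0,"rx":0,"ry":0,"rz":0},{"claw":0.4,"dx":-0.01,"dy":0.68,"dz":0,"rx":0,"ry":0,"rz":0},{"claw":0.4,"dx":-0.01,"dy":0.72,"dz":0,"rx":0,"ry":0,"rz":0},{"claw":0.4,"dx":-0.01,"dy":0.735,"dz":0,"rx":0,"ry":0,"rz":0},{"claw":0.4,"dx":-0.01,"dy":0.735,"dz":0,"rx":0,"ry":0,"rz":0}]'
python3 - <<'E'
from h import *
import pickle
D={n:snap(n,n+'2.png') for n in('wrist','scene','side')}; pickle.dump(D,open('d2.pkl','wb')); print(sense()['qpos'],D['wrist']['position'],rot(sense()['eef_rot']).round(4))
E
```

```text
time_s: 6.1
eef_pos: [0.4337, -0.2809, 0.2816]
eef_rot: [0.001, 0.037, 0.999, -0.001]
wrist_force: [-0.7, -0.5, -0.5]
opening: 0.546
time_s: 7.6
eef_pos: [0.4714, 0.1588, 0.2788]
eef_rot: [-0.0, 0.036, 0.999, -0.0]
wrist_force: [0.4, -0.1, -0.5]
opening: 0.548
[ 1.59433680e-01  2.05093557e-01  2.02260633e-03  1.36788413e+00
 -1.66067432e-04 -1.33684953e+00] [0.46548544 0.08263006 0.42103502] [[-9.972e-01  7.440e-02 -1.000e-04]
 [ 7.440e-02  9.972e-01 -2.000e-04]
 [ 1.000e-04 -2.000e-04 -1.000e+00]]
```

View pics/wrist2.png

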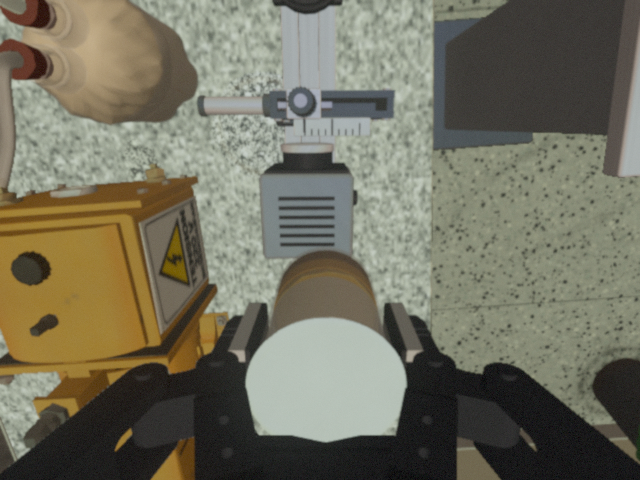

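The glass is held and upright; the knob is at about (302,101) and the cup sits at the top edge (307,0). I'll move back 85 mm to see the cup.

```bash
python3 -m pendant '[{"claw":0.4,"dx":0,"dy":-0.05,"dz":0,"rx":0,"ry":0,"rz":0},{"claw":0.4,"dx":0,"dy":-0.11,"dz":0,"rx":0,"ry":0,"rz":0},{"claw":0.4,"dx":0,"dy":-0.14,"dz":0,"rx":0,"ry":0,"rz":0},{"claw":0.4,"dx":0,"dy":-0.14,"dz":0,"rx":0,"ry":0,"rz":0}]'
python3 - <<'E'
from h import *
import pickle
D={n:snap(n,n+'3.png') for n in('wrist',)}; pickle.dump(D,open('d3.pkl','wb'))
cv2.imwrite('pics/m3.png',cv2.resize(cv2.imread('pics/wrist3.png')[40:290,200:420],None,fx=2.4,fy=2.4,interpolation=cv2.INTER_CUBIC))
E
```

```text
time_s: 8.25
eef_pos: [0.4654, 0.0736, 0.2794]
eef_rot: [0.0, 0.038, 0.999, -0.0]
wrist_force: [0.1, -0.5, -1.1]
opening: 0.547
```

View pics/m3.png

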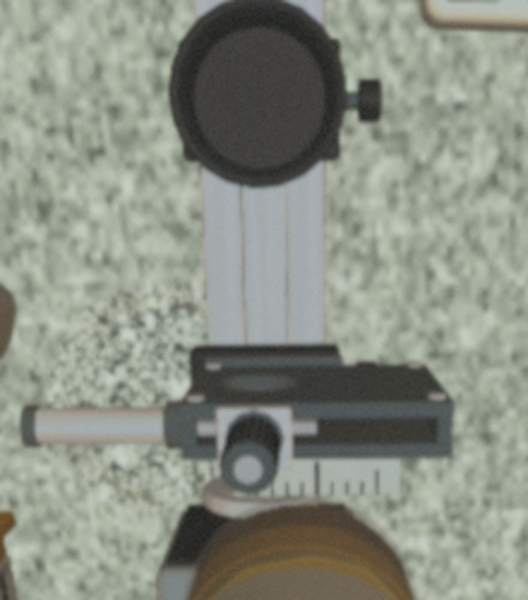

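Run:
```python
from h import *
import pickle
w=pickle.load(open('d3.pkl','rb'))['wrist']; w2=pickle.load(open('d2.pkl','rb'))['wrist']
f=lambda u,v:(200+u/2.4-.3,40+v/2.4-.3)
cup=onz(w,*f(258,94),.057); print('cup rim',cup,'diam',np.linalg.norm(onz(w,*f(345,94),.057)-onz(w,*f(170,94),.057)))
fl=onz(w,*f(259,97),.040); print('floor',fl, np.linalg.norm(onz(w,*f(325,97),.04)-onz(w,*f(193,97),.04)))
k=onz(w,*f(247,469),.171); k2=onz(w2,302,100,.171); print('knob',k,k2,'dist cup',np.linalg.norm((k-cup)[:2]))
d=k-cup; print('yaw',np.degrees(np.arctan2(d[0],d[1])))
im=w['color'][40:290,200:420].astype(int)
# dark rim mask in cup area
m=(im.max(2)<75).astype(np.uint8); m[82:]=0; m[:,:68]=0; m[:,142:]=0
c=max(cv2.findContours(cv2.morphologyEx(m,cv2.MORPH_OPEN,np.ones((5,5))),0,1)[0],key=cv2.contourArea); print(cv2.minEnclosingCircle(c),cv2.boundingRect(c))
print('eef',sense()['eef_pos'])
```

```text
cup rim [ 0.47166112 -0.0420043   0.057     ] diam 0.06377682092469622
floor [ 0.47196383 -0.04276163  0.04      ] 0.05039098785650002
knob [0.47947036 0.06735546 0.171     ] [0.47817053 0.0671587  0.171     ] dist cup 0.10963823369303688
yaw 4.084484655084965
((108.5, 38.80644989013672), 40.33575439453125) (71, 0, 71, 77)
eef [0.4654145  0.07445332 0.27939413]
```

```bash
python3 -m pendant '[{"claw":0.4,"dx":-0.008,"dy":-0.06,"dz":0,"rx":0,"ry":0,"rz":0},{"claw":0.4,"dx":-0.018,"dy":-0.14,"dz":0,"rx":0,"ry":0,"rz":0},{"claw":0.4,"dx":-0.025,"dy":-0.193,"dz":0,"rx":0,"ry":0,"rz":0},{"claw":0.4,"dx":-0.025,"dy":-0.193,"dz":0.08,"rx":0,"ry":0,"rz":0},{"claw":0.4,"dx":-0.025,"dy":-0.193,"dz":0.16,"rx":0,"ry":0,"rz":0},{"claw":0.4,"dx":-0.025,"dy":-0.193,"dz":0.24,"rx":0,"ry":0,"rz":0},{"claw":0.4,"dx":-0.025,"dy":-0.193,"dz":0.295,"rx":0,"ry":0,"rz":0},{"claw":0.4,"dx":-0.025,"dy":-0.193,"dz":0.305,"rx":0,"ry":0,"rz":0},{"claw":0.4,"dx":-0.025,"dy":-0.193,"dz":0.305,"rx":0,"ry":0,"rz":0},{"claw":0.4,"dx":-0.025,"dy":-0.193,"dz":0.305,"rx":0,"ry":0,"rz":0}]'
python3 - <<'E'
from h import *
import pickle
D={n:snap(n,n+'4.png') for n in('scene','side')}; pickle.dump(D,open('d4.pkl','wb'))
s=sense(); print(s['eef_pos'],rot(s['eef_rot']).round(4).tolist())
for n in D: print(n,proj(D[n],[.472,-.0424,.057]))
a=cv2.resize(cv2.imread('pics/side4.png')[170:320,250:420],None,fx=3,fy=3,interpolation=cv2.INTER_CUBIC)
cv2.imwrite('pics/m4.png',a)
E
```

```text
time_s: 9.55
eef_pos: [0.4728, -0.0416, 0.0976]
eef_rot: [0.001, 0.037, 0.999, -0.0]
wrist_force: [0.7, -1.3, -0.4]
opening: 0.545
[ 0.47259794 -0.0415817   0.09730296] [[-0.9973, 0.0734, 0.0018], [0.0734, 0.9973, -0.0004], [-0.0018, -0.0003, -1.0]]
scene [[307.72429152 261.83063843]]
side [[340.05092353 260.19198133]]
```

View pics/m4.png

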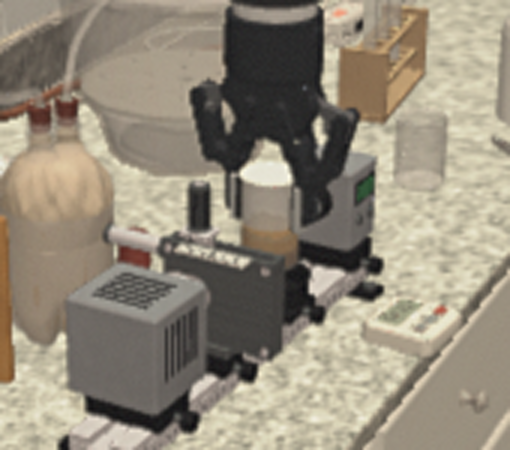

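The glass hangs upright above the cup, with the jaws clear of the detector and shutter. Lowering.

```bash
python3 -m pendant '[{"claw":0.4,"dx":0.001,"dy":-0.0015,"dz":0.01,"rx":0,"ry":0,"rz":0},{"claw":0.4,"dx":0.001,"dy":-0.0015,"dz":0.02,"rx":0,"ry":0,"rz":0},{"claw":0.4,"dx":0.001,"dy":-0.0015,"dz":0.03,"rx":0,"ry":0,"rz":0},{"claw":0.4,"dx":0.001,"dy":-0.0015,"dz":0.038,"rx":0,"ry":0,"rz":0},{"claw":0.4,"dx":0.001,"dy":-0.0015,"dz":0.042,"rx":0,"ry":0,"rz":0},{"claw":0.4,"dx":0.001,"dy":-0.0015,"dz":0.042,"rx":0,"ry":0,"rz":0}]'
```

```text
time_s: 10.4
eef_pos: [0.4713, -0.0423, 0.0711]
eef_rot: [0.0, 0.037, 0.999, -0.0]
wrist_force: [0.1, -0.5, -0.9]
opening: 0.544
```

```bash
python3 -m pendant '[{"claw":0.4,"dx":0,"dy":0,"dz":0.002,"rx":0,"ry":0,"rz":0},{"claw":0.4,"dx":0,"dy":0,"dz":0.003,"rx":0,"ry":0,"rz":0},{"claw":0.4,"dx":0,"dy":0,"dz":0.003,"rx":0,"ry":0,"rz":0}]'
```

```text
time_s: 10.78
eef_pos: [0.4715, -0.0424, 0.0708]
eef_rot: [0.001, 0.037, 0.999, -0.0]
wrist_force: [-9.7, 2.8, 32.8]
opening: 0.546
```

```bash
python3 -m pendant '[{"claw":0.4,"dx":0,"dy":0,"dz":-0.0025,"rx":0,"ry":0,"rz":0},{"claw":0.4,"dx":0,"dy":0,"dz":-0.0025,"rx":0,"ry":0,"rz":0},{"claw":0.75,"dx":0,"dy":0,"dz":-0.0025,"rx":0,"ry":0,"rz":0},{"claw":0.75,"dx":0,"dy":0,"dz":-0.0025,"rx":0,"ry":0,"rz":0},{"claw":0.75,"dx":0,"dy":0,"dz":-0.0025,"rx":0,"ry":0,"rz":0}]'
python3 -m pendant '[{"claw":0.75,"dx":0,"dy":0,"dz":-0.03,"rx":0,"ry":0,"rz":0},{"claw":0.75,"dx":0,"dy":0,"dz":-0.1,"rx":0,"ry":0,"rz":0},{"claw":0.75,"dx":0,"dy":0,"dz":-0.18,"rx":0,"ry":0,"rz":0},{"claw":0.75,"dx":0,"dy":0,"dz":-0.26,"rx":0,"ry":0,"rz":0},{"claw":0.75,"dx":0,"dy":0,"dz":-0.265,"rx":0,"ry":0,"rz":0}]'
python3 - <<'E'
from h import *
s=sense(); print(s['eef_pos'],rot(s['eef_rot']).round(4).tolist(),s['opening'])
k=np.array([.479,.0672]); print(tool([k[0]-s['eef_pos'][0],k[1]-s['eef_pos'][1],.146-s['eef_pos'][2]]))
E
```

```text
time_s: 11.4
eef_pos: [0.4712, -0.0423, 0.0707]
eef_rot: [-0.0, 0.037, 0.999, 0.0]
wrist_force: [0.1, -0.1, -0.1]
opening: 0.751
time_s: 12.02
eef_pos: [0.4725, -0.0427, 0.2326]
eef_rot: [0.002, 0.037, 0.999, -0.001]
wrist_force: [0.5, 0.0, -0.8]
opening: 0.751
[ 0.47252572 -0.04265614  0.23264634] [[-0.9973, 0.0733, 0.0048], [0.0733, 0.9973, -0.0013], [-0.0049, -0.0009, -1.0]] 0.7507173958123079
[0.0034 0.1835 0.1442]
```

```bash
python3 -m pendant '[{"claw":0.6,"dx":0.001,"dy":0.07,"dz":0,"rx":0,"ry":0,"rz":0},{"claw":0.6,"dx":0.003,"dy":0.15,"dz":0,"rx":0,"ry":0,"rz":0},{"claw":0.6,"dx":0.0035,"dy":0.1835,"dz":0,"rx":0,"ry":0,"rz":0},{"claw":0.6,"dx":0.0035,"dy":0.1835,"dz":0,"rx":0,"ry":0,"rz":0},{"claw":0.6,"dx":0.0035,"dy":0.1835,"dz":0,"rx":0,"ry":0,"rz":0}]'
python3 - <<'E'
from h import *
import pickle
D={n:snap(n,n+'5.png') for n in('wrist','side')}; pickle.dump(D,open('d5.pkl','wb'))
s=sense(); print(s['eef_pos'],rot(s['eef_rot']).round(4).tolist(),s['opening'])
k=np.array([.479,.0672]); print(tool([k[0]-s['eef_pos'][0],k[1]-s['eef_pos'][1],.146-s['eef_pos'][2]]))
a=cv2.resize(cv2.imread('pics/side5.png')[170:320,270:410],None,fx=2.5,fy=3,interpolation=cv2.INTER_CUBIC)
cv2.imwrite('pics/m5.png',np.hstack([a,cv2.resize(cv2.imread('pics/wrist5.png')[:,160:480],(300,450))]))
E
```

```text
time_s: 12.65
eef_pos: [0.477, 0.0671, 0.2293]
eef_rot: [-0.0, 0.037, 0.999, -0.0]
wrist_force: [0.4, -0.6, 0.8]
opening: 0.599
[0.47715466 0.06687068 0.22952042] [[-0.9972, 0.0743, -0.0004], [0.0743, 0.9972, -0.0001], [0.0004, -0.0001, -1.0]] 0.6023775796000095
[-0.0031  0.0008  0.1392]
```

View pics/m5.png

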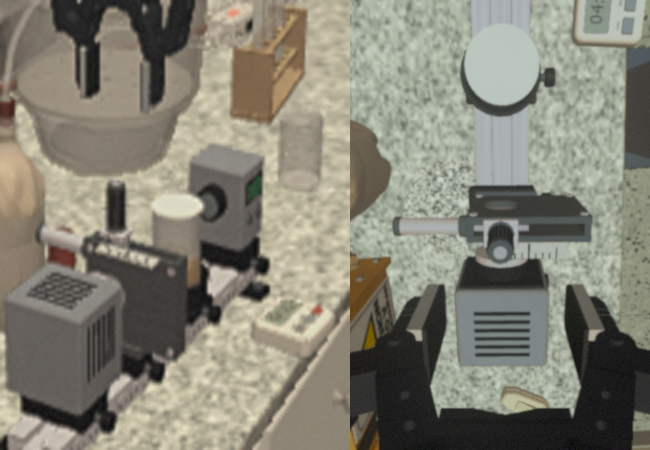

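The glass is seated upright in the cup, the shutter is shut and the fingers straddle the knob. Descending and gripping.

```bash
python3 -m pendant '[{"claw":0.6,"dx":-0.003,"dy":0.001,"dz":0.05,"rx":0,"ry":0,"rz":0},{"claw":0.6,"dx":-0.003,"dy":0.001,"dz":0.1,"rx":0,"ry":0,"rz":0},{"claw":0.6,"dx":-0.003,"dy":0.001,"dz":0.13,"rx":0,"ry":0,"rz":0},{"claw":0.6,"dx":-0.003,"dy":0.001,"dz":0.139,"rx":0,"ry":0,"rz":0},{"claw":0.6,"dx":-0.003,"dy":0.001,"dz":0.139,"rx":0,"ry":0,"rz":0},{"claw":0,"dx":-0.003,"dy":0.001,"dz":0.139,"rx":0,"ry":0,"rz":0},{"claw":0,"dx":-0.003,"dy":0.001,"dz":0.139,"rx":0,"ry":0,"rz":0},{"claw":0,"dx":-0.003,"dy":0.001,"dz":0.139,"rx":0,"ry":0,"rz":0},{"claw":0,"dx":-0.003,"dy":0.001,"dz":0.139,"rx":0,"ry":0,"rz":0},{"claw":0,"dx":-0.003,"dy":0.001,"dz":0.139,"rx":0,"ry":0,"rz":0},{"claw":0,"dx":-0.003,"dy":0.001,"dz":0.139,"rx":0,"ry":0,"rz":0}]' 50
python3 - <<'E'
from h import *
s=sense(); print(s['eef_pos'],s['wrist_force'],s['opening'],rot(s['eef_rot']).round(4).tolist())
a=np.radians(4.1); print(tool(-.02*np.array([np.cos(a),-np.sin(a),0])))
E
```

```text
time_s: 14.12
eef_pos: [0.4801, 0.068, 0.1471]
eef_rot: [0.001, 0.037, 0.999, -0.0]
wrist_force: [3.4, -1.7, 6.3]
opening: 0.165
[0.4800683  0.06801742 0.14709852] [ 3.39692788 -1.70870232  6.30025903] 0.16511673229473897 [[-0.9973, 0.0734, 0.0023], [0.0734, 0.9973, -0.0002], [-0.0023, -0.0, -1.0]]
[ 0.0333 -0.0001 -0.0001]
```

```bash
python3 -m pendant '[{"claw":0,"dx":0.006,"dy":0,"dz":0,"rx":0,"ry":0,"rz":0},{"claw":0,"dx":0.012,"dy":0,"dz":0,"rx":0,"ry":0,"rz":0},{"claw":0,"dx":0.018,"dy":0,"dz":0,"rx":0,"ry":0,"rz":0},{"claw":0,"dx":0.024,"dy":0,"dz":0,"rx":0,"ry":0,"rz":0},{"claw":0,"dx":0.029,"dy":0,"dz":0,"rx":0,"ry":0,"rz":0},{"claw":0,"dx":0.031,"dy":0,"dz":0,"rx":0,"ry":0,"rz":0},{"claw":0,"dx":0.031,"dy":0,"dz":0,"rx":0,"ry":0,"rz":0},{"claw":0,"dx":0.031,"dy":0,"dz":0,"rx":0,"ry":0,"rz":0}]'
python3 - <<'E'
from h import *
import pickle
D={n:snap(n,n+'6.png') for n in('wrist','side')}; pickle.dump(D,open('d6.pkl','wb'))
s=sense(); print(s['eef_pos'],s['wrist_force'],s['opening'])
a=cv2.resize(cv2.imread('pics/side6.png')[200:310,275:385],(440,440),interpolation=cv2.INTER_CUBIC)
cv2.imwrite('pics/m6.png',np.hstack([a,cv2.resize(cv2.imread('pics/wrist6.png')[:,160:480],(293,440))]))
E
```

```text
time_s: 15.12
eef_pos: [0.462, 0.0693, 0.1471]
eef_rot: [0.002, 0.037, 0.999, -0.0]
wrist_force: [7.8, -2.4, 3.5]
opening: 0.167
[0.46203063 0.06926391 0.14712316] [ 6.72398448 -2.55856655  3.97662247] 0.1677170452023013
```

View pics/m6.png

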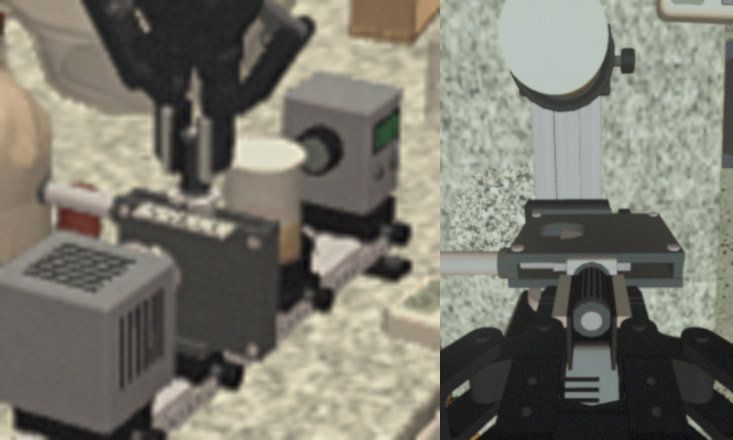

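Run:
```python
from h import *
import pickle
a=np.radians(4.1); ux=np.array([np.cos(a),-np.sin(a)])
P=[]
for n,(u,v) in((5,(319,262)),(6,(325,350))):
    w=pickle.load(open(f'd{n}.pkl','rb'))['wrist']; im=w['color'].astype(int)
    m=(im.min(2)>120).astype(np.uint8)
    m[:v-11]=0;m[v+12:]=0;m[:,:u-11]=0;m[:,u+12:]=0
    c=max(cv2.findContours(m,0,1)[0],key=cv2.contourArea); M=cv2.moments(c)
    uv=(M['m10']/M['m00'],M['m01']/M['m00']); p=onz(w,*uv,.171); P.append(p); print(n,uv,cv2.contourArea(c),cv2.boundingRect(c),p)
print('travel',-(P[1]-P[0])[:2]@ux)
```

```text
5 (319.67655367231635, 268.3587570621469) 118.0 (313, 263, 15, 11) [0.47932268 0.06668357 0.171     ]
6 (325.08594138102336, 349.61500248385494) 335.5 (314, 340, 23, 20) [0.46126826 0.06838524 0.171     ]
travel 0.018129871800815635
```

```bash
python3 -m pendant '[{"claw":0,"dx":0.002,"dy":0,"dz":0,"rx":0,"ry":0,"rz":0},{"claw":0,"dx":0.003,"dy":0,"dz":0,"rx":0,"ry":0,"rz":0},{"claw":0,"dx":0.003,"dy":0,"dz":0,"rx":0,"ry":0,"rz":0},{"claw":0,"dx":0.003,"dy":0,"dz":0,"rx":0,"ry":0,"rz":0}]'
python3 - <<'E'
from h import *
import pickle
D={n:snap(n,n+'7.png') for n in('wrist','side')}; pickle.dump(D,open('d7.pkl','wb'))
s=sense(); print(s['eef_pos'],s['wrist_force'],s['opening'])
a=cv2.resize(cv2.imread('pics/side7.png')[225:275,290:350],(480,400),interpolation=cv2.INTER_CUBIC)
cv2.imwrite('pics/m7.png',np.hstack([a,cv2.resize(cv2.imread('pics/wrist7.png')[:,160:480],(267,400))]))
w=D['wrist'];im=w['color'].astype(int);u,v=325,350
m=(im.min(2)>120).astype(np.uint8); m[:v-11]=0;m[v+12:]=0;m[:,:u-13]=0;m[:,u+14:]=0
c=max(cv2.findContours(m,0,1)[0],key=cv2.contourArea);M=cv2.moments(c); p=onz(w,M['m10']/M['m00'],M['m01']/M['m00'],.171)
a=np.radians(4.1); print(cv2.boundingRect(c),p,'travel',-(p-[.4793,.0669,.171])[:2]@[np.cos(a),-np.sin(a)])
E
```

```text
time_s: 15.72
eef_pos: [0.4603, 0.0694, 0.1471]
eef_rot: [0.002, 0.037, 0.999, -0.0]
wrist_force: [7.5, -1.8, 3.5]
opening: 0.171
[0.46031827 0.06935385 0.147151  ] [ 7.62662519 -2.48596142  3.41400018] 0.16326269751158057
(314, 340, 23, 20) [0.45954928 0.06849956 0.171     ] travel 0.01981453588782238
```

View pics/m7.png

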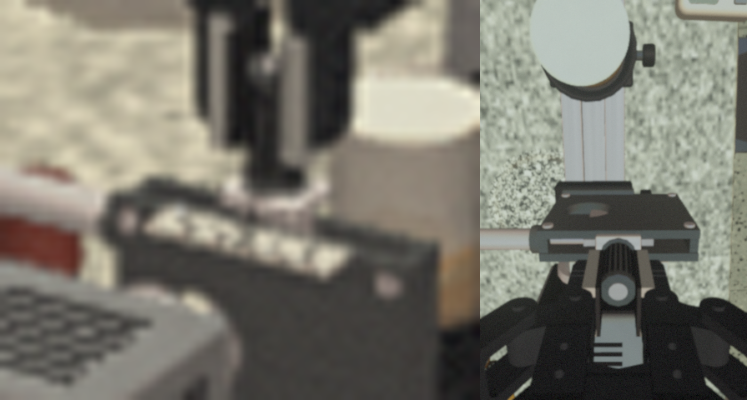

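Run:
```python
from h import *
import pickle
w=pickle.load(open('d3.pkl','rb'))['wrist']; a=np.radians(4.1); ux=np.array([np.cos(a),-np.sin(a)])
p=onz(w,200+317/2.4-.3,40+475/2.4-.3,.128); print(p,'half mark from shut knob',-(p[:2]-[.4793,.0669])@ux)
from bench import job_done
print(sense()['wrist_force']); job_done()
```

```text
[0.46009009 0.08313448 0.128     ] half mark from shut knob 0.020321468635387144
[ 7.62662519 -2.48596142  3.41400018]
the job is handed in; nothing more can be done
```

The job is done and handed in at about 16 s of the 58 s allowed. The glass stands in the cup, released, and the gripper is holding the shutter at half open.

- **Glass:** I picked up the sample glass from its place right of the bench and lowered it upright into the cup while the shutter was shut. It reached the floor at the expected height; pressing to seat it peaked at about 33 N read at the wrist. I eased off and let go. The camera then showed it upright in the cup, and it still was in the last picture.
- **Shutter:** I took the knob from above with a 50 N grip and drew it toward the robot. The arm's own pose and the camera's view of the knob both gave about 19.8 mm of travel, never past half. The scale's long mark measured 20.3 mm from the shut position, and the pull was about 8 N, as expected at half open.
- **What I could not check:** the gripper hid the pointer against the long mark in the last picture, so the half-open position rests on those measurements.
- **Other notes:** my first move call was refused because rows lacked some keys, and it moved nothing. I saw none of the other items moved, though I didn't re-measure them.

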